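Pair an electronic shelf label in its rail

TASK

Take the electronic shelf label out of its charging dock and fit it, screen facing the same way as the label already on the small bench shelf, into the empty right-hand place of the rail on the shelf's front edge: put its steel pin through the eyelet, feel its lower edge in behind the rail's front lip and press it gently down, all the way home, on the sprung contact pad. It pairs only while the contacts are closed, so finish still gripping the label and holding it pressed home; do not let go, and leave the other things on the desk and the shelf where they are.

Things in the scene. Friction and masses are not known exactly. Their poses are not given: they have to be found in the camera images.
- shelf_label: loose electronic shelf label, 80 g: white case 11 mm thick (x), 90 wide (y), z = 18 to 70 mm, blue-banded screen on its -x face; below it a grey tongue 5 thick, 80 wide, z = 0 to 18, lower edge rounded. Origin: middle of the tongue's lower edge, z up. At its +y end (left from the robot) hangs a steel pin. Starts upright in the dock's rear slot; grip the case across its thickness
- pin_tip (a point): point of the label's vertical steel pin, 55 mm to +y of the label's origin and 14 mm below it, axes as the label's; the pin is 6 mm thick, its last 6 mm tapered, and hangs from a lug 22 to 32 mm above the label's lower edge
- charging_dock: heavy black dock, fixed, 90 (x) x 84 (y) x 38 mm; origin in the middle of its underside. Two open slots along y, 8 mm wide, at x = -20 and +20 mm; the label is in the one at +20, its case resting on the dock's top (label origin 20 mm above the desk, axes parallel), its pin outside the dock's +y side
- bench_shelf: fixed white bench shelf, 160 deep (x), 280 wide (y), top 108 mm above the desk; origin in the middle of its underside, x pointing away from the robot. A dark steel label rail runs along its front (-x) edge; a label with an amber band is fixed in its left (+y) place, the right one is empty. A bottle, a case and a dish stand on the back half
- rail_seat (a point): where the label's origin ends when fully home: middle of the empty channel, 94 mm above the desk, at x = -87, y = -75 mm from the shelf's origin, axes as the shelf's. The channel is 8 mm wide, between the shelf's edge and a 3 mm front lip, both up to 14 mm above this point; above that the lip flares forward, 5 mm high
- eyelet (a point): centre of the top of the eyelet for the label's pin: a round hole 10 mm wide with a chamfer, through a bright metal ear 4 mm thick, 55 mm to +y of rail_seat, 12 mm higher than it, axes as the shelf's
- contact_pad (a joint): travel in m of the sprung contact pad in the empty channel's floor: 0 up, 0.006 fully down; it needs 1.8 N to start and 7.2 N to be fully down, and springs back when let go
- pad_top (a point): middle of the contact pad's top face, which the tongue's lower edge presses; 6 mm above rail_seat while the pad is up
- oil_bottle: small brown dropper bottle 28x27x75 mm, loose on the back of the bench shelf; origin under its middle; leave alone
- objective_case: black cylindrical case 42 mm wide, 70 tall, loose on the back of the bench shelf; origin under its middle; leave alone
- red_dish: small red dish 35 mm wide, 12 tall, loose on the back of the bench shelf; origin under its middle; leave alone
- tape_roll: roll of tan tape 94 mm wide, 48 tall, lying on the desk near its front edge; origin under its middle; leave alone
- marker_pen: red and white marker pen 135 mm long, on the desk near its front edge; leave alone
- mouse: beige computer mouse 112x62x36 mm on the papers at the right; leave alone

How it is judged:
By the outcome, as a careful person would: the job done as asked, in the order asked, and still so for the second after the job is handed in, while the arm keeps its last pose, push and grip.
It also fails if it takes over 38 s, if anything falls off the work surface, if the arm or the gripper's body presses on something with over 40 N, if the wrist force passes 120 N, or if a joint passes its speed limit or range.

ROBOT

A 6-joint arm with a two-finger parallel gripper is mounted at the origin on a cart in front of the work surface, level with it; the furniture and walls round the work are solid. World frame = base frame: x ahead of the robot, y to its left, z up, the work surface at z = 0. Lengths are in m, angles in rad, forces in N, time in s.
With the tool pointing down it reaches from about 0.25 to 0.775 m from the base axis. Payload 8.9 kg.
Tool frame: the origin (TCP) lies at the very end of the fingers, on their centre line; the grasp point (between the pads) lies behind it (r.tcp_to_grasp is the z of the grasp point in the tool frame, in m); z points along the fingers, y is the line along which they close (so a half turn about z gives the same grasp; the last joint's range is limited). The gripper opens to 85 mm and grips with 20 to 120 N. Pads are 22 mm wide; open, the fingers measure 114 mm over their backs; the gripper's body (76 mm by 85 mm) begins 54 mm behind the grasp point. The pads swing forward as they close: fully open they stand 13 mm farther back than shut.
Start: joints at [-1.246, 0.291, -0.153, 1.127, 0, 1.431], TCP at [0.235, -0.47, 0.231] pointing down, gripper open.
Joint ranges: [-2.52, 2.52], [-0.91, 1.74], [-1.3, 1.37], [-1.96, 2.02], [-1.52, 1.47], [-3.14, 3.14]. Speed limits (rad/s): [2.22, 2.22, 2.79, 3.14, 3.14, 3.14].

INTERFACE

Orientations are given as a rotation vector (axis times angle).
In Python, from plant import telemetry, eyes, workorder, r gives the robot as it stands.
- The arm moves only by the tool servo_tool, never from a script. Its argument "series" is a list of rows, each a list of 7 numbers: the shift along the world's x, y, z as a fraction of full scale, then the turn, a rotation vector about the world's x, y, z as a fraction of full scale, then the opening, from -1 (shut) to 1 (fully open), so that 0 is half open. A call has exactly 8 rows; each row is the pose to reach, as a shift and turn from the pose commanded when the call began; what a row does not reach only later rows make up. Full scale, the value 1, is 100 mm for a shift and 90 degrees for a turn. A row lasts 1/10 s, in which the tool goes at most 50 mm and 8.59 degrees, less where a joint would pass 70% of its speed; a pose out of reach is approached as far as the arm can. A call with a number of a shift or a turn outside -1 to 1 is refused whole. A call with a gripper value outside its range is refused whole. The fingers move at their own pace and stop on an object; the grip force is fixed at half the most. Time passes only in rows, so rows that repeat a pose let the fingers close, or fill a call up. It gives the time, the measured TCP pose, the force, the opening and the grip force at its end, in the units of the state.
- telemetry.observe(): the state, without advancing time (a new reading comes with each control period).
- eyes.grab_frame(name): name is "scene" or "top" or "wrist"; returns the picture (384x512x3 uint8, red, green, blue); there is no depth.
- eyes.camera_info(name): a dict with "vfov" (degrees; the focal length in pixels is half the picture's height over the tangent of half this angle, whatever the lens; pixels are square), "cx", "cy" (the principal point, pixels), "world_from_camera" (4x4, takes a point from camera to world coordinates); the wrist camera has in their place "hand_eye" (4x4, takes a point from camera to tool coordinates, whose origin is the TCP and whose axes are the flange's). Camera axes: x right, y up, looking along -z (the intrinsics and any distortion apply to the point x, -y, -z); pixel columns grow to the right and rows downward; lengths in m; the calibration is good to about 2 mm. A picture is of the moment at which its call begins: read the wrist's pose just before it. camera_info takes no time and is no camera call.
- workorder.sign_off(): hands the job in; it is judged then, once.
Trained networks look in the newest picture that a camera, given by its name, has taken for a name from the list of things; names that differ only in an ending like _2 or _b are one class to them, and where a whole thing is asked for, a point or a joint stands for the part that bears it (a point fixed in the world has none). Each returns a list of dicts, best first, with "p" (0 to 1); they miss things now and then, are a little off and sometimes report something else, mostly with a low value. They report only what shows in the picture. A call takes as long as a camera call.
- eyes.regions_of(camera, name): "region" (384x512 bool, what is visible of it) and "uv" ([column, row] in pixels, amid what is visible of it).
- eyes.landmark_of(camera, name): "uv" ([column, row] in pixels: a listed point, or the origin of a listed thing).
The state is a dict: "time_s": time; "joint_pos": joint angles; "qd": joint speeds; "effort": joint torques, N m; "position": TCP position; "ee_rot": TCP orientation; "ft_force": force on the tool from outside, world axes, zero at the start; "ft_torque": the same for the moment, N m; "width": opening from 0.0 (shut) to 1.0 (fully open); "grip_force": force on a finger pad.
Only numpy, scipy, OpenCV 4.12 (cv2) and the standard library are available. Lean on these libraries where they do the work, as an engineer would, in place of code of your own. Each camera call takes 0.05 s, during which the arm holds its last target. There are 200 camera calls.

## Working session

There is one attempt and no reset: what is moved stays moved. The work goes in short steps, Python scripts to look and compute and a tool call to move; the robot and the scene stay as the last step left them, time stands still between calls to the robot, and variables do not carry over. Pictures are saved under pics/ and viewed, at most 10 in all, crops included, and the job is handed in when it is done.

Besides the shell and the picture viewer there is one more tool, called by a JSON object that holds its "method" and its "body". servo_tool: Moves the arm, as the interface text tells. Its arguments: {"type":"object","properties":{"series":{"type":"array"}},"required":["series"]}

```bash
mkdir -p pics; ls
python3 - <<'E'
from plant import telemetry, eyes, workorder, r
import cv2,numpy as np
s=telemetry.observe();print(s); print(r.tcp_to_grasp)
for c in("scene","top"):
    im=eyes.grab_frame(c); cv2.imwrite(f"pics/{c}0.png",im[:,:,::-1]); print(c,eyes.camera_info(c))
    for n in("shelf_label","charging_dock","bench_shelf","pin_tip","rail_seat","eyelet","pad_top"):
        print(n,[(round(d["p"],2),np.round(d["uv"],1)) for d in eyes.landmark_of(c,n)][:3])
print(eyes.camera_info("wrist"))
E
```

```text
pics
{'time_s': 0.0, 'joint_pos': array([-1.24627100e+00,  2.91268775e-01, -1.54095818e-01,  1.12669393e+00,
        1.42536071e-05,  1.43153596e+00]), 'qd': array([-0.00041868,  0.00029672, -0.0001997 ,  0.00073911, -0.00027539,
        0.00116873]), 'effort': array([ 1.42048397e-03, -5.37143290e+01,  3.31377089e+01,  1.58759148e-02,
       -7.21734250e-05,  1.22889023e-05]), 'position': array([ 0.23474353, -0.4691285 ,  0.23074966]), 'ee_rot': array([-3.05627760e+00, -7.21712037e-01,  1.61037611e-04]), 'ft_force': array([ 1.02529152, -0.2786014 , -0.45443274]), 'ft_torque': array([-0.02846895, -0.01456943, -0.00898201]), 'grip_force': 0.0, 'width': 0.9980400419998757}
-0.0187
scene {'vfov': 42.644235000624356, 'cx': 258.00387584968695, 'cy': 192.46073521033617, 'world_from_camera': array([[-0.71192863,  0.31520736, -0.62753641, -0.29856117],
       [-0.70200905, -0.3429356 ,  0.62416222,  0.83232856],
       [-0.01846405,  0.88489519,  0.46542409,  0.68779275],
       [ 0.        ,  0.        ,  0.        ,  1.        ]])}
shelf_label []
charging_dock [(0.59, array([308.9, 213.1]))
[... 646 characters left out ...]
2.5, 220.5]))]
charging_dock [(0.73, array([192.4, 147.5])), (0.63, array([145.2, 250.3]))]
bench_shelf [(0.91, array([175.8, 163.7]))]
pin_tip []
rail_seat [(0.64, array([191.5, 194.4]))]
eyelet [(0.55, array([171.8, 192.5]))]
pad_top [(0.62, array([194.8, 192.6]))]
{'vfov': 58.66479646900703, 'cx': 260.9131312236424, 'cy': 193.56756430650944, 'hand_eye': array([[-4.10569686e-04,  9.64839502e-01,  2.62839432e-01,
         6.53204760e-02],
       [ 9.99999406e-01,  6.61406622e-04, -8.65858645e-04,
         8.63093035e-04],
       [-1.00925836e-03,  2.62838920e-01, -9.64839201e-01,
        -1.43142024e-01],
       [ 0.00000000e+00,  0.00000000e+00,  0.00000000e+00,
         1.00000000e+00]])}
```

View pics/scene0.png

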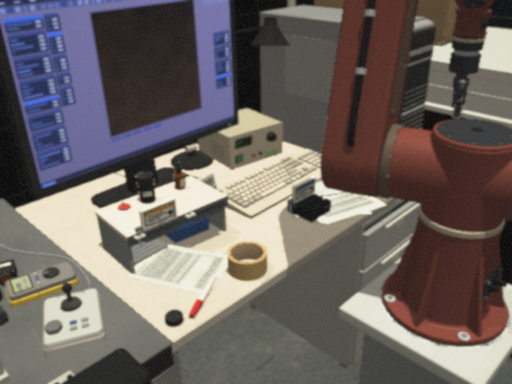

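View pics/top0.png

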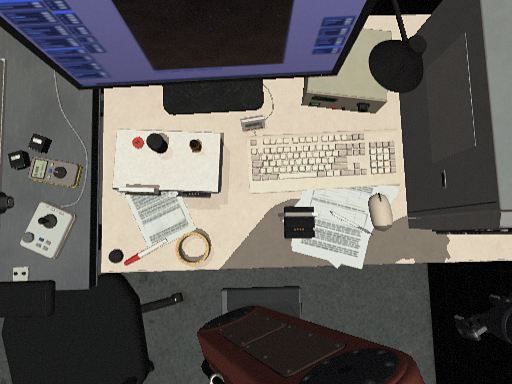

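The scene picture shows the shelf with its amber label around (157,214) and the dock with the loose label around (308,200). In the top picture the shelf is around (168,162), its front edge runs about (115,190)–(220,193), and the dock is at (298,222).

```bash
cat > h.py <<'E'
import numpy as np,cv2
from plant import telemetry, eyes, r
from scipy.spatial.transform import Rotation as R
def cam(c,s=None):
    i=eyes.camera_info(c); f=192/np.tan(np.radians(i["vfov"])/2)
    if c=="wrist":
        T=np.eye(4);T[:3,:3]=R.from_rotvec(s["ee_rot"]).as_matrix();T[:3,3]=s["position"];T=T@i["hand_eye"]
    else: T=i["world_from_camera"]
    return f,i["cx"],i["cy"],T
def onplane(C,uv,z):
    f,cx,cy,T=C; d=T[:3,:3]@np.array([(uv[0]-cx)/f,-(uv[1]-cy)/f,-1]); return T[:3,3]+d*(z-T[2,3])/d[2]
def proj(C,P):
    f,cx,cy,T=C; p=(np.atleast_2d(P)-T[:3,3])@T[:3,:3]; return np.c_[cx+f*p[:,0]/-p[:,2],cy-f*p[:,1]/-p[:,2]]
def shot(c,name=None):
    s=telemetry.observe(); im=eyes.grab_frame(c)
    if name: cv2.imwrite(f"pics/{name}.png",im[:,:,::-1])
    return s,im,cam(c,s)
E
python3 - <<'E'
from h import *
C=cam("top")
for uv,z in(((298,222),.038),((283,208),.04),((315,208),.04),((113,190),.108),((219,193),.108),((222,132),.108),((118,129),.108),((193,195),.1)): print(uv,onplane(C,uv,z).round(3))
C=cam("scene");print(onplane(C,(303,190),.07).round(3),onplane(C,(210,209),.1).round(3))
im=eyes.grab_frame("top")
a=cv2.resize(im[170:250,270:330],None,fx=6,fy=6,interpolation=2)
b=cv2.resize(im[120:200,105:230],None,fx=4,fy=4,interpolation=2)
c=eyes.grab_frame("scene"); d=cv2.resize(c[165:225,280:340],None,fx=6,fy=6,interpolation=2);e=cv2.resize(c[170:275,90:235],None,fx=3,fy=3,interpolation=2)
o=np.zeros((600,800,3),np.uint8)
def p(i,x,y):
    i=i[:600-y,:800-x];o[y:y+i.shape[0],x:x+i.shape[1]]=i
p(cv2.resize(a,(270,360))[:280],0,0);p(b[:280],290,0);p(d[:310],0,290);p(e[:310],365,290)
cv2.imwrite("pics/crop.png",o[:,:,::-1])
E
```

```text
(298, 222) [ 0.447 -0.102  0.038]
(283, 208) [ 0.488 -0.061  0.04 ]
(315, 208) [ 0.485 -0.152  0.04 ]
(113, 190) [0.544 0.393 0.108]
(219, 193) [0.529 0.113 0.108]
(222, 132) [0.694 0.102 0.108]
(118, 129) [0.709 0.382 0.108]
(193, 195) [0.526 0.183 0.1  ]
[ 0.454 -0.089  0.07 ] [0.519 0.184 0.1  ]
```

View pics/crop.png

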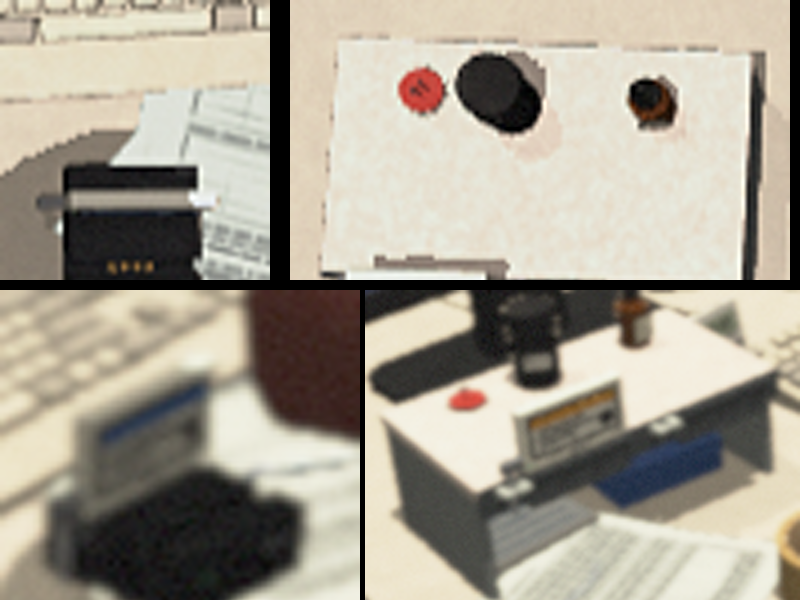

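{"method": "servo_tool", "body": {"series": [[0.1,0.12,0.02,0,0,0.05,1],[0.2,0.25,0.04,0,0,0.14,1],[0.3,0.38,0.06,0,0,0.23,1],[0.4,0.5,0.08,0,0,0.32,1],[0.5,0.63,0.1,0,0,0.41,1],[0.6,0.75,0.12,0,0,0.5,1],[0.7,0.88,0.14,0,0,0.59,1],[0.8,1,0.16,0,0,0.68,1]]}}

```text
time_s: 1.7
position: [0.3152, -0.3689, 0.2474]
ee_rot: [2.258, 2.184, 0.0]
ft_force: [-0.1, 0.1, 0.1]
width: 1.0
grip_force: 0.0
```

{"method": "servo_tool", "body": {"series": [[0.1,0.12,0.02,0,0,0,1],[0.2,0.25,0.04,0,0,0.02,1],[0.3,0.38,0.06,0,0,0.02,1],[0.4,0.5,0.08,0,0,0.02,1],[0.5,0.63,0.1,0,0,0.02,1],[0.6,0.75,0.12,0,0,0.02,1],[0.7,0.88,0.14,0,0,0.02,1],[0.8,1,0.16,0,0,0.02,1]]}}

```text
time_s: 2.5
position: [0.3952, -0.2689, 0.2634]
ee_rot: [2.23, 2.213, 0.0]
ft_force: [1.2, 0.3, -0.0]
width: 1.003
grip_force: 0.0
```

{"method": "servo_tool", "body": {"series": [[0.1,0.2,0,0,0,0,1],[0.2,0.4,0,0,0,0,1],[0.3,0.6,0,0,0,0,1],[0.4,0.8,0,0,0,0,1],[0.5,1,0,0,0,0,1],[0.6,1,0,0,0,0,1],[0.7,1,0,0,0,0,1],[0.7,1,0,0,0,0,1]]}}

```text
time_s: 3.3
position: [0.466, -0.1703, 0.2632]
ee_rot: [2.229, 2.213, 0.0]
ft_force: [0.2, -0.4, -0.2]
width: 1.0
grip_force: 0.0
```

Run:
```python
from h import *
s,im,C=shot("wrist","w1"); print(s["position"],s["ee_rot"])
for n in("shelf_label","charging_dock","pin_tip"):
    print(n,[(round(d["p"],2),np.round(d["uv"],1)) for d in eyes.landmark_of("wrist",n)][:3])
for d in eyes.regions_of("wrist","shelf_label")[:2]:
    print(d["p"],d["uv"],cv2.minAreaRect(np.argwhere(d["region"])[:,::-1].astype(np.float32)))
```

```text
[ 0.46597524 -0.17029576  0.26315425] [2.22922333e+00 2.21284490e+00 9.34567179e-05]
shelf_label [(0.76, array([260.3, 102.9]))]
charging_dock [(0.64, array([244.4, 100.4]))]
pin_tip []
0.73 [262.5, 90.8] ((260.5, 94.0), (116.0, 13.0), 90.0)
```

View pics/w1.png

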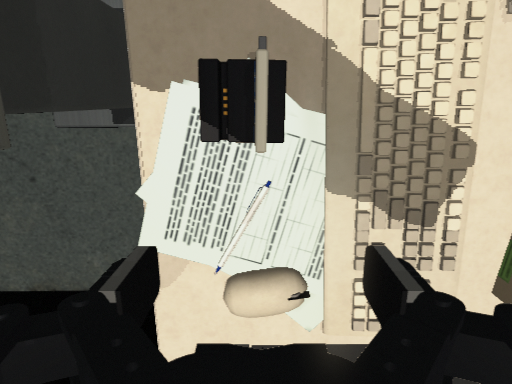

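The wrist view shows the dock at (243,100) and the label edge-on from about (262,49) to (261,152), with the pin lug above it at (263,42). The label is nearly parallel to world y.

Run:
```python
from h import *
im=cv2.imread("pics/w1.png"); s=telemetry.observe(); C=cam("wrist",s)
for uv,z in(((262,50),.09),((261,152.5),.09),((263,37),.05),((199,59),.038),((287,60),.038),((200,142),.038),((285,143),.038)): print(uv,onplane(C,uv,z).round(4))
for row in range(40,154,7): print(row,''.join('%4d'%v for v in im[row,250:275].mean(1)))
```

```text
(262, 50) [ 0.4658 -0.0632  0.09  ]
(261, 152.5) [ 0.4642 -0.1517  0.09  ]
(263, 37) [ 0.467  -0.0463  0.05  ]
(199, 59) [ 0.4024 -0.0642  0.038 ]
(287, 60) [ 0.4912 -0.0659  0.038 ]
(200, 142) [ 0.3987 -0.1476  0.038 ]
(285, 143) [ 0.49   -0.1494  0.038 ]
40  116 115 117 118 117 118 118 117  86  65  74  75  74  74  76  67  80 107 117 117 118 119 119 120 120
47  119 118 118 119 119 118 118 118  87  66  72  73  75  75  75  68  82 110 121 120 120 121 120 119 119
54   95  94  96  95  94  92 110 131 149 155 155 155 155 156 156 158 147 131 114 115 122 120 120 121 120
61   15  18  16  16  29  37  97 134 149 155 154 155 155 157 156 155 147 128  75  24  17  18  18  17  16
68   15  17  16  15  29  39 100 135 150 156 157 156 156 157 157 156 146 123  70  18  18  18  20  19  20
75   16  18  16  17  61  60 102 137 151 156 156 155 157 157 157 154 144 107  50  19  18  19  20  19  19
82   17  18  17  17  41  61 105 137 151 155 157 156 156 157 157 154 143 102  45  19  20  19  19  20  20
89   18  16  17  17  44  63 106 138 152 155 154 157 156 157 159 155 144  96  34  19  20  21  21  19  20
96   17  17
[... 232 characters left out ...]
44 154 155 156 155 157 158 159 153 136  82  23  21  19  19  20  20  19
117   16  18  17  17  37  89 125 146 155 156 157 158 158 158 158 151 126  68  19  20  21  20  19  20  19
124   17  19  17  17  39  94 129 148 155 156 158 157 159 159 158 150 126  69  19  20  20  22  20  19  20
131   19  18  20  25  42  96 131 147 156 155 157 157 158 159 156 148 109  49  21  21  21  21  20  19  19
138   19  16  18  24  42  99 135 149 156 157 157 159 158 159 156 149 102  35  22  22  21  20  20  21  20
145  114 156 207 226 184 126 136 151 157 156 157 158 159 161 156 148 198 226 230 230 230 229 219 209 222
152  207 227 229 230 229 213 198 165 135 135 136 137 137 140 185 220 229 230 230 230 221 214 225 229 230
```

{"method": "servo_tool", "body": {"series": [[0,0.1,-0.1,0,0,-0.008,1],[0,0.2,-0.22,0,0,-0.008,1],[0,0.3,-0.35,0,0,-0.008,1],[0,0.4,-0.5,0,0,-0.008,1],[-0.01,0.5,-0.65,0,0,-0.008,1],[-0.01,0.6,-0.8,0,0,-0.008,1],[-0.01,0.63,-0.95,0,0,-0.008,1],[-0.01,0.63,-1,0,0,-0.008,1]]}}

```text
time_s: 4.35
position: [0.4628, -0.1061, 0.1622]
ee_rot: [-2.242, -2.198, 0.001]
ft_force: [-0.2, 0.1, 0.7]
width: 1.002
grip_force: 0.0
```

Run:
```python
from h import *
s,im,C=shot("wrist","w2"); print(s["position"],s["ee_rot"])
def P(p,y=-1.1,o=(.465,-.1075,.02)): return R.from_euler('z',y,degrees=True).apply(p)+o
pts=P([[a*.0055,b*.045,.07] for a in(-1,1) for b in(-1,1)])
print(proj(C,pts).round(1))
for d in eyes.regions_of("wrist","shelf_label")[:2]:
    print(d["p"],d["uv"],cv2.minAreaRect(np.argwhere(d["region"])[:,::-1].astype(np.float32)))
```

```text
[ 0.46281874 -0.10609717  0.16221158] [-2.24205367e+00 -2.19810389e+00  1.24310268e-03]
[[257.2 266.8]
 [256.6 135.9]
 [273.  266.8]
 [274.2 135.9]]
0.94 [265.9, 189.3] ((266.0, 185.5), (159.0, 20.0), 90.0)
```

View pics/w2.png

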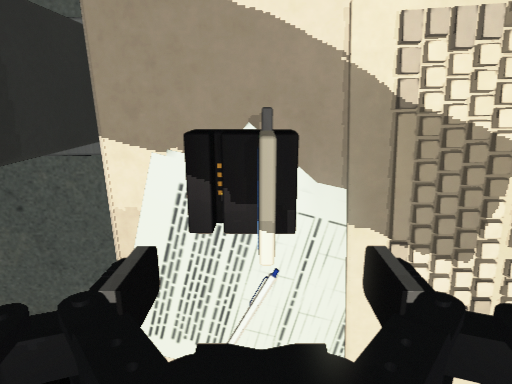

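The wrist view shows the label at columns 260–275, rows 137–264, centred between the fingers to about 3 mm. I go down and close on it.

{"method": "servo_tool", "body": {"series": [[0.02,0,-0.12,0,0,0,1],[0.02,0,-0.25,0,0,0,1],[0.02,-0.01,-0.38,0,0,0,1],[0.02,-0.01,-0.5,0,0,0,0.8],[0.02,-0.01,-0.63,0,0,0,0.6],[0.02,-0.01,-0.76,0,0,0,0.4],[0.02,-0.01,-0.88,0,0,0,0.2],[0.02,-0.01,-1,0,0,0,0]]}}

```text
time_s: 5.25
position: [0.4663, -0.108, 0.0628]
ee_rot: [2.244, 2.198, 0.0]
ft_force: [0.1, -0.0, 0.0]
width: 0.504
grip_force: 0.0
```

{"method": "servo_tool", "body": {"series": [[0,0,-0.03,0,0,0,-0.2],[0,0,-0.06,0,0,0,-0.4],[0,0,-0.06,0,0,0,-1],[0,0,-0.06,0,0,0,-1],[0,0,-0.06,0,0,0,-1],[0,0,-0.06,0,0,0,-1],[0,0,-0.06,0,0,0,-1],[0,0,-0.06,0,0,0,-1]]}}

```text
time_s: 6.05
position: [0.466, -0.1076, 0.0575]
ee_rot: [2.243, 2.199, 0.0]
ft_force: [-0.1, -0.2, 1.2]
width: 0.118
grip_force: 59.4
```

{"method": "servo_tool", "body": {"series": [[0,0,0.1,0,0,0,-1],[0,0,0.25,0,0,0,-1],[0,0,0.45,0,0,0,-1],[0,0,0.7,0,0,0,-1],[0,0.15,0.95,0,0,0,-1],[0,0.4,1,0,0,0,-1],[0,0.7,1,0,0,-0.01,-1],[0,1,1,0,0,-0.02,-1]]}}

```text
time_s: 6.85
position: [0.4661, -0.0067, 0.1584]
ee_rot: [2.279, 2.161, 0.001]
ft_force: [1.0, -0.4, -0.7]
width: 0.123
grip_force: 59.5
```

{"method": "servo_tool", "body": {"series": [[0,0.25,0.05,0,0,0,-1],[0,0.5,0.1,0,0,0,-1],[0,0.75,0.15,0,0,0,-1],[0,0.9,0.2,0,0,0,-1],[0,1,0.2,0,0,0,-1],[0,1,0.2,0,0,0,-1],[0,1,0.2,0,0,0,-1],[0,1,0.2,0,0,0,-1]]}}

```text
time_s: 7.65
position: [0.4657, 0.0917, 0.1771]
ee_rot: [-2.279, -2.163, 0.001]
ft_force: [-0.1, -0.4, -0.8]
width: 0.12
grip_force: 59.4
```

{"method": "servo_tool", "body": {"series": [[0,0.15,0,0,0,0,-1],[0,0.3,0,0,0,0,-1],[0,0.45,0,0,0,0,-1],[0,0.55,0,0,0,0,-1],[0,0.6,0,0,0,0,-1],[0,0.6,0,0,0,0,-1],[0,0.6,0,0,0,0,-1],[0,0.6,0,0,0,0,-1]]}}

```text
time_s: 8.45
position: [0.4659, 0.152, 0.1773]
ee_rot: [2.278, 2.163, -0.0]
ft_force: [-0.3, -0.9, -1.5]
width: 0.118
grip_force: 59.4
```

Run:
```python
from h import *
s,im,C=shot("wrist"); print(s["position"],s["ee_rot"],s["ft_force"],s["width"])
cv2.imwrite("pics/w3.png",cv2.resize(im,(800,600),interpolation=2)[:,:,::-1])
cv2.imwrite("raw3.png",im[:,:,::-1])
for n,z in(("shelf_label",.06),("pin_tip",.1),("rail_seat",.094),("eyelet",.106),("pad_top",.1)):
    print(n,[(round(d["p"],2),np.round(d["uv"],1),onplane(C,d["uv"],z).round(4)) for d in eyes.landmark_of("wrist",n)][:3])
```

```text
[0.46588327 0.15196126 0.17727117] [ 2.27833370e+00  2.16295202e+00 -3.01223183e-04] [-0.27752776 -0.91198293 -1.46478709] 0.1177540804087433
shelf_label [(0.68, array([263.8, 220.7]), array([0.4662, 0.1231, 0.06  ]))]
pin_tip [(0.36, array([356.5, 152.1]), array([0.5289, 0.1814, 0.1   ]))]
rail_seat [(0.78, array([353.5, 152.2]), array([0.5286, 0.1805, 0.094 ]))]
eyelet [(0.74, array([367.6,  59.4]), array([0.5326, 0.2368, 0.106 ]))]
pad_top [(0.75, array([358.3, 152.6]), array([0.5301, 0.181 , 0.1   ]))]
```

View pics/w3.png

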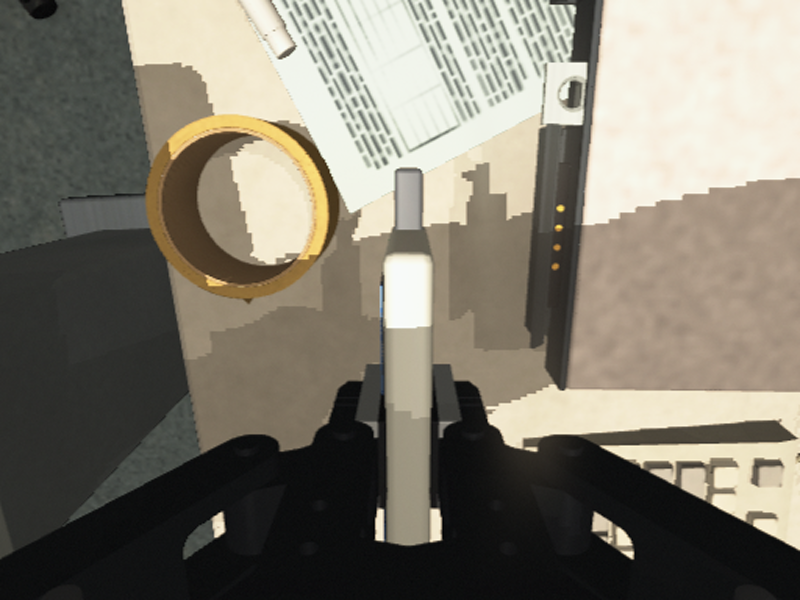

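The picture shows the eyelet at (571,94), the contact pad's gold dots around (559,238), the channel and lip between columns 540 and 575, and the held label at columns 384–433 with its lug tip at (408,172).

Run:
```python
from h import *
s=telemetry.observe(); C=cam("wrist",s); k=.64
im=cv2.imread("raw3.png").astype(int)
p=lambda u,v,z: onplane(C,(u*k,v*k),z).round(4)
print("eyelet",p(571.5,93,.106))
a,b=p(606,0,.108),p(568,386,.108); print("edge",a,b,np.degrees(np.arctan2(*(b-a)[:2][::-1]))+90)
for u,v in((560.5,208),(558.5,228),(557,247),(555,266)):print("dot",p(u,v,.1))
print("lug",p(408.5,172,.1715),p(409,228,.1715),"case",p(409.5,262,.2098),p(408.5,530,.2098))
g=im.mean(2)
for row in(110,115,120,130,140,210,240): print(row,''.join('%4d'%v for v in g[row,238 if row>150 else 240:285]))
for row in(5,30,100,150,200,235): print(row,g[row,335:395].astype(int))
for c in(260,262,264): print(c,g[100:175,c].astype(int))
for row in(50,54,60,64,68): print(row,g[row,345:385].astype(int))
```

```text
eyelet [0.5315 0.2372 0.106 ]
edge [0.5424 0.2675 0.108 ] [0.5328 0.1185 0.108 ] -3.686444778278158
dot [0.5301 0.1939 0.1   ]
dot [0.5294 0.1857 0.1   ]
dot [0.529  0.1778 0.1   ]
dot [0.5283 0.1698 0.1   ]
lug [0.4688 0.2133 0.1715] [0.4681 0.1981 0.1715] case [0.468  0.1959 0.2098] [0.4644 0.1298 0.2098]
110  240 240 239 240 239 239 240 240 240 240 240 240 185 111 140 154 155 152 150 147 147 143 141 140 140 140 139 137 122 101 210 240 216 216 228 228 228 227 228 228 228 229 230 229 230
115  239 240 240 239 240 239 239 240 240 239 240 240 189 124 154 177 182 181 178 177 176 173 171 169 167 165 162 156 137 113 127 206 228 229 229 230 230 230 229 228 227 227 227 228 229
120  240 240 239 240 239 239 240 239 240 240 240 240 189 122 151 176 182 180 178 176 174 174 170 169 167 166 164 156 136 112 126 206 229 229 229 230 231 230 229 230 230 231 231 230 229
130  227 227 227 227 227 228 230 229 228 227 227 228 175 120 149 173 180 178 177 177 176 173 172 170 168 165 164 156 135 111 125 208 231 232 232 232 234 233 233 233 232 233 232 232 231
140  230 228 227 228 228 228 228 228 228 227 227 22
[... 3075 characters left out ...]
96 101  98  95
 162 215 231 238]
54 [238 238 191 104 208 238 237 235 234 235 237 237 237 219 181 178 222 237
 238 178  61  62  57  72  79  92  88 136 193 155  67  77 100 101  97 105
 182 221 232 238]
60 [238 238 184 154 224 238 236 235 235 236 237 220 186 223 238 238 238 238
 178  67  65  64  69  92 102 104  94 173 194 125  74  97 102  99  90 154
 210 229 237 240]
64 [238 238 184 183 232 238 236 234 234 236 237 236 211 169 151 140 132 115
  86  67  66  65  85 101 103 103 133 199 167  73  80 101 102  96 103 179
 220 231 238 240]
68 [238 198 115 209 238 237 236 234 235 237 238 236 236 235 218 164 166 149
 103  78  66  69  89  95 125 174 191 193 141  77  93 103 100  94 126 200
 228 236 240 241]
```

{"method": "servo_tool", "body": {"series": [[0.08,0.03,0,0,0,-0.003,-1],[0.2,0.09,0,0,0,-0.006,-1],[0.34,0.16,0,0,0,-0.006,-1],[0.48,0.23,0,0,0,-0.006,-1],[0.58,0.275,0,0,0,-0.006,-1],[0.625,0.295,0,0,0,-0.006,-1],[0.625,0.295,0,0,0,-0.006,-1],[0.625,0.295,0,0,0,-0.006,-1]]}}

```text
time_s: 9.55
position: [0.528, 0.1819, 0.1771]
ee_rot: [-2.288, -2.153, 0.001]
ft_force: [-0.3, -0.4, -0.8]
width: 0.12
grip_force: 59.4
```

Run:
```python
from h import *
s,im,C=shot("wrist"); print(s["position"],s["ee_rot"],s["ft_force"],s["width"])
cv2.imwrite("raw4.png",im[:,:,::-1])
a=cv2.resize(im[60:260,200:340],None,fx=3,fy=3,interpolation=2)
s2=eyes.grab_frame("scene"); b=cv2.resize(s2[170:250,140:235],None,fx=4,fy=4,interpolation=2)
o=np.zeros((600,800,3),np.uint8);o[:,:420]=a;o[:320,420:800]=b
cv2.imwrite("pics/w4.png",o[:,:,::-1])
for n,z in(("rail_seat",.094),("eyelet",.106),("pad_top",.1)):
    print(n,[(round(d["p"],2),np.round(d["uv"],1),onplane(C,d["uv"],z).round(4)) for d in eyes.landmark_of("wrist",n)][:3])
Cs=cam("scene")
for n in("pin_tip","eyelet","shelf_label"): print(n,[(round(d["p"],2),np.round(d["uv"],1)) for d in eyes.landmark_of("scene",n)][:3])
p=s["position"]; q=R.from_euler('z',-3.4,degrees=True)
L=p+[0,.0006,-.0375]
print("pred scene pin tip, eyelet",proj(Cs,[L+q.apply([0,.055,-.014]),[.5312,.2372,.106]]).round(1))
```

```text
[0.52801282 0.18186831 0.17712213] [-2.28781231e+00 -2.15257706e+00  8.68658631e-04] [-0.32020721 -0.40406697 -0.82304779] 0.119524212231608
rail_seat [(0.88, array([262.6, 198.9]), array([0.5286, 0.1813, 0.094 ]))]
eyelet [(0.73, array([263.9, 116.4]), array([0.5327, 0.2372, 0.106 ])), (0.55, array([261.7, 221.5]), array([0.5273, 0.1692, 0.106 ]))]
pad_top []
pin_tip [(0.6, array([189.9, 208.7])), (0.4, array([190.7, 212.7])), (0.39, array([145.7, 201.7]))]
eyelet [(0.74, array([352.4, 179.6])), (0.69, array([191.2, 211.3]))]
shelf_label [(0.8, array([204.6, 193.2]))]
pred scene pin tip, eyelet [[188.6 206. ]
 [189.4 213.3]]
```

View pics/w4.png

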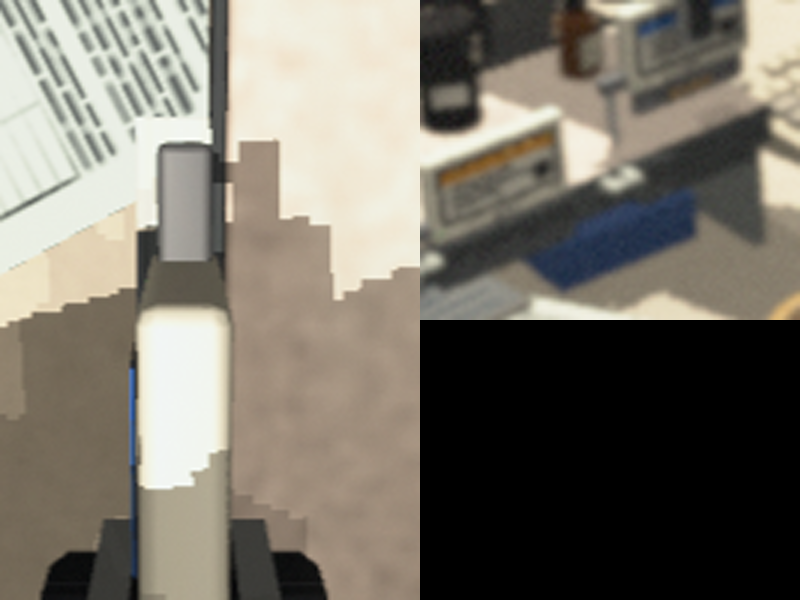

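Run:
```python
from h import *
s=telemetry.observe(); C=cam("wrist",s); print(s["position"])
im=cv2.imread("raw4.png").astype(int).mean(2)
for row in(101,104,112,120,130,140): print(row,''.join('%4d'%v for v in im[row,240:290]))
print(im[92:120,250].astype(int),im[92:130,262].astype(int))
for c in(261.8,): print("lug",onplane(C,(c,125),.1715).round(4))
for c in(263.3,): print("eyelet",onplane(C,(c,116),.106).round(4))
L=s["position"]+[0,.0006,-.0375];q=R.from_euler('z',-3.48,degrees=True)
print("pin model",L+q.apply([0,.055,0]), proj(C,L+q.apply([[0,.061,.032],[-.0055,.045,.07],[.0055,.045,.07]])).round(1))
```

```text
[0.52829404 0.18188452 0.17741848]
101  226 212 215 227 227 236 242 241 241 240 241 241 241 241 241 241 241 241 242 242 242 242 242 242 242 242 241 240 240 194  94  82  85  85  74 130 193 219 229 232 231 232 233 233 232 232 232 233 234 234
104  234 232 216 179 156 223 242 242 241 240 240 241 241 241 241 241 241 241 242 242 242 242 242 242 242 242 241 240 240 240 184  83  86  84  72 134 199 224 232 234 234 234 234 233 232 232 231 231 231 232
112  233 233 233 233 234 235 240 241 241 240 240 226 155 116 143 165 170 167 165 164 163 161 159 157 155 153 151 145 127 104  66  42  44  70  73 147 206 224 232 195 142 141 142 141 140 141 142 143 143 145
120  234 234 233 233 233 235 239 241 241 240 238 217 148 114 141 164 170 169 165 164 162 161 159 157 155 154 151 144 125 102  65  43  46  45  41  79 112 129 139 143 143 142 143 142 143 142 142 142 141 140
130  204 204 204 206 206 223 235 236 234 233 234 236 182 110 139 162 168 166 166 164 162 160 159 158 156 154 152 144 125 102  72  73  85  81  64 168 221 192 151 154 152 149 147 146 144 143 143 143 142 141
140  206 206 206 205 204 144  61  52  47  49  54  52  76 109 136 159 165 165 164 162 161 159 159 157 156 153 153 144 123  98  75  78  83  78  63  90 118 132 140 140 139 138 138 134 133 133 131 131 131 130
[159 136 135 164 197 222 224 234 241 241 241 241 240 241 240 240 240 240
 241 241 240 240 240 240 241 240 240 238] [164 145 123 112 121 149 204 234 241 242 241 241 242 242 242 124  87 110
 131 159 159 158 158 159 159 160 158 159 159 158 159 159 160 159 160 160
 158 160]
lug [0.5316 0.2366 0.1715]
eyelet [0.5327 0.2375 0.106 ]
pin model [0.53163255 0.2373831  0.13991848] [[261.8 108.8]
 [245.4 162. ]
 [279.  162. ]]
```

The wrist view shows the lug over the ear, and the eyelet lies about 0.8 mm farther in +x than the pin. The scene crop shows the pin tip just above the ear. I shift 0.8 mm and lower the pin into the eyelet.

{"method": "servo_tool", "body": {"series": [[0.008,0,-0.03,0,0,0,-1],[0.008,0,-0.07,0,0,0,-1],[0.008,0,-0.11,0,0,0,-1],[0.008,0,-0.15,0,0,0,-1],[0.008,0,-0.18,0,0,0,-1],[0.008,0,-0.21,0,0,0,-1],[0.008,0,-0.23,0,0,0,-1],[0.008,0,-0.24,0,0,0,-1]]}}

```text
time_s: 10.75
position: [0.5291, 0.182, 0.1531]
ee_rot: [-2.288, -2.153, 0.0]
ft_force: [-0.2, -0.0, -1.6]
width: 0.118
grip_force: 59.4
```

Run:
```python
from h import *
s,im,C=shot("wrist"); print(s["position"],s["ee_rot"],s["ft_force"],s["ft_torque"],s["width"])
a=cv2.resize(im[60:260,200:340],None,fx=3,fy=3,interpolation=2)
s2=eyes.grab_frame("scene"); b=cv2.resize(s2[180:240,160:220],None,fx=6,fy=6,interpolation=2)
o=np.zeros((600,800,3),np.uint8);o[:,:420]=a;o[:360,420:780]=b
cv2.imwrite("pics/w5.png",o[:,:,::-1])
```

```text
[0.52908434 0.18195826 0.15307937] [-2.28787426e+00 -2.15277901e+00  2.98753283e-04] [-0.15673237 -0.04774341 -1.56632226] [ 0.00053072 -0.0070612   0.01063332] 0.11813862126072587
```

View pics/w5.png

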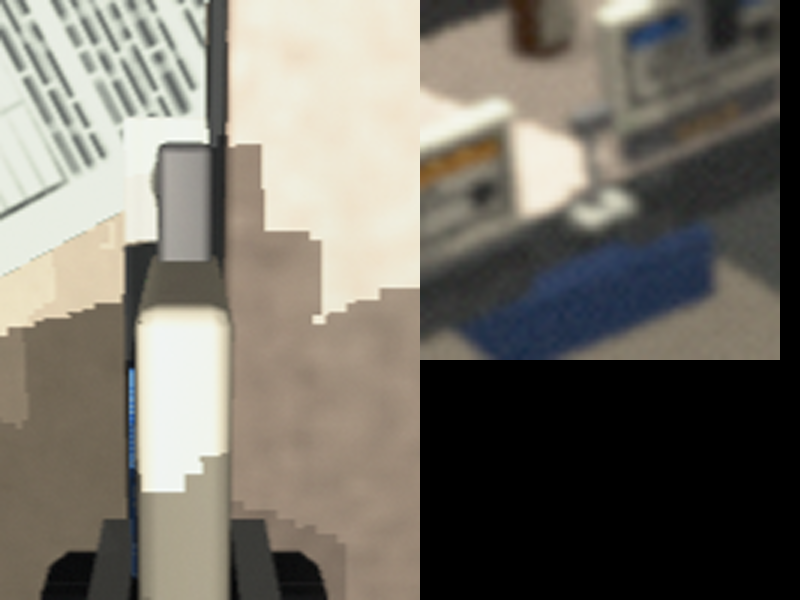

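The chamfer edge shows just left of the lug at about (155,175), and the scene crop shows the pin standing in the eyelet with no contact force. I continue down into the channel.

{"method": "servo_tool", "body": {"series": [[0,0,-0.02,0,0,0,-1],[0,0,-0.04,0,0,0,-1],[0,0,-0.06,0,0,0,-1],[0,0,-0.08,0,0,0,-1],[0,0,-0.1,0,0,0,-1],[0,0,-0.12,0,0,0,-1],[0,0,-0.13,0,0,0,-1],[0,0,-0.14,0,0,0,-1]]}}

```text
time_s: 11.65
position: [0.5292, 0.182, 0.1392]
ee_rot: [-2.288, -2.153, 0.0]
ft_force: [-0.3, 0.1, -0.2]
width: 0.121
grip_force: 59.4
```

{"method": "servo_tool", "body": {"series": [[0,0,-0.01,0,0,0,-1],[0,0,-0.02,0,0,0,-1],[0,0,-0.03,0,0,0,-1],[0,0,-0.04,0,0,0,-1],[0,0,-0.05,0,0,0,-1],[0,0,-0.06,0,0,0,-1],[0,0,-0.06,0,0,0,-1],[0,0,-0.06,0,0,0,-1]]}}

```text
time_s: 12.45
position: [0.5293, 0.182, 0.1335]
ee_rot: [2.288, 2.153, 0.0]
ft_force: [-1.7, -0.9, 3.2]
width: 0.115
grip_force: 60.2
```

{"method": "servo_tool", "body": {"series": [[0,0,-0.01,0,0,0,-1],[0,0,-0.02,0,0,0,-1],[0,0,-0.03,0,0,0,-1],[0,0,-0.03,0,0,0,-1],[0,0,-0.03,0,0,0,-1],[0,0,-0.03,0,0,0,-1],[0,0,-0.03,0,0,0,-1],[0,0,-0.03,0,0,0,-1]]}}

```text
time_s: 13.25
position: [0.5294, 0.182, 0.1312]
ee_rot: [2.288, 2.152, 0.001]
ft_force: [-3.1, -1.4, 13.5]
width: 0.116
grip_force: 61.6
```

Run:
```python
from h import *
for _ in range(3):
    s=telemetry.observe(); eyes.grab_frame("scene"); print(s["position"].round(4),s["ft_force"].round(2),s["ft_torque"].round(3))
```

```text
[0.5294 0.182  0.1312] [-3.12 -1.44 13.53] [-0.213  0.934 -0.046]
[0.5294 0.182  0.1312] [-4.77 -1.03 13.51] [-0.231  0.921 -0.028]
[0.5294 0.182  0.1312] [-4.25 -1.3  13.59] [-0.195  0.994  0.041]
```

{"method": "servo_tool", "body": {"series": [[-0.003,0,0,0,0,0,-1],[-0.006,0,0,0,0,0,-1],[-0.006,0,0,0,0,0,-1],[-0.006,0,0,0,0,0,-1],[-0.006,0,0,0,0,0,-1],[-0.006,0,0,0,0,0,-1],[-0.006,0,0,0,0,0,-1],[-0.006,0,0,0,0,0,-1]]}}

```text
time_s: 14.2
position: [0.5292, 0.182, 0.1312]
ee_rot: [2.287, 2.152, 0.002]
ft_force: [-1.5, -0.6, 11.9]
width: 0.121
grip_force: 61.3
```

Run:
```python
from h import *
s,im,C=shot("wrist"); print(s["position"].round(4),s["ft_force"].round(2),s["ft_torque"].round(3),s["ee_rot"])
a=cv2.resize(im[60:260,200:340],None,fx=3,fy=3,interpolation=2)
s2=eyes.grab_frame("scene"); b=cv2.resize(s2[180:240,145:235],None,fx=4,fy=4,interpolation=2)
o=np.zeros((600,800,3),np.uint8);o[:,:420]=a;o[:240,420:780]=b
print([(round(d["p"],2),np.round(d["uv"],1)) for d in eyes.landmark_of("scene","shelf_label")][:3])
Cs=cam("scene"); print(proj(Cs,[s["position"]+[0,0,-.0375]]).round(1))
cv2.imwrite("pics/w6.png",o[:,:,::-1])
```

```text
[0.5292 0.182  0.1312] [-1.46 -0.57 11.88] [-0.225  0.519 -0.035] [2.28721687e+00 2.15206124e+00 2.13585787e-03]
[(0.69, array([206.3, 210.3]))]
[[208.1 209.5]]
```

View pics/w6.png

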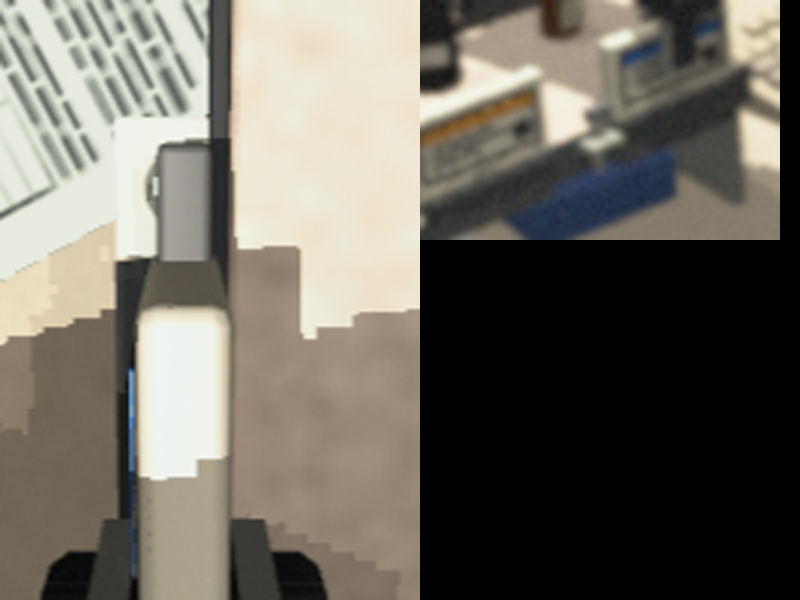

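The scene crop shows the label level with its amber neighbour and the pin tip sticking out below the ear. I do one small stiffness check to confirm it is on the hard stop.

{"method": "servo_tool", "body": {"series": [[-0.002,0,-0.002,0,0,0,-1],[-0.003,0,-0.005,0,0,0,-1],[-0.003,0,-0.005,0,0,0,-1],[-0.003,0,-0.005,0,0,0,-1],[-0.003,0,-0.005,0,0,0,-1],[-0.003,0,-0.005,0,0,0,-1],[-0.003,0,-0.005,0,0,0,-1],[-0.003,0,-0.005,0,0,0,-1]]}}

```text
time_s: 15.15
position: [0.5293, 0.182, 0.1312]
ee_rot: [2.287, 2.152, 0.003]
ft_force: [-2.3, -1.4, 16.2]
width: 0.118
grip_force: 62.1
```

Run:
```python
from h import *
s=telemetry.observe(); print(s["position"].round(5),s["ft_force"].round(2),s["ft_torque"].round(3),s["ee_rot"],s["time_s"])
```

```text
[0.52925 0.18202 0.13118] [-2.3  -1.44 16.2 ] [-0.302  0.661  0.018] [2.28690583 2.15167275 0.00316846] 15.15
```

{"method": "servo_tool", "body": {"series": [[0,0,0.002,0,0,0,-1],[0,0,0.004,0,0,0,-1],[0,0,0.004,0,0,0,-1],[0,0,0.004,0,0,0,-1],[0,0,0.004,0,0,0,-1],[0,0,0.004,0,0,0,-1],[0,0,0.004,0,0,0,-1],[0,0,0.004,0,0,0,-1]]}}

```text
time_s: 15.95
position: [0.5292, 0.182, 0.1312]
ee_rot: [2.287, 2.152, 0.003]
ft_force: [-0.9, -0.8, 12.5]
width: 0.122
grip_force: 61.3
```

Run:
```python
from plant import telemetry, workorder
s=telemetry.observe(); print(s["position"].round(5),s["ft_force"].round(2),s["grip_force"])
if s["ft_force"][2]>10 and s["position"][2]<.1315: print(workorder.sign_off())
```

```text
[0.5292  0.18202 0.13122] [-0.9  -0.83 12.53] 61.28548979759216
the job is handed in; nothing more can be done
None
```

The label is in the right-hand rail place with its pin through the eyelet, pressed home on the contact pad at about 12.5 N and still gripped; I handed the job in at 16 s.

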